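# Bench-check a treadle feeder: open by the tread plate, ease the lid shut

### The job

The treadle feeder on the bench has just been serviced: with your fingertips press its tread plate all the way down so that the feed lid stands fully open, without forcing it hard against its stop (the linkage bends), and keep it there for three seconds while I look into the trough. Then let the plate come up slowly under your fingers, taking a good two seconds over it, so that the lid closes gently without a slam, and move clear. Work the lid by the tread plate only, do not shove or lift the feeder, and leave everything else on the bench where it is.

Things in the scene. Friction and masses are not known exactly. Their poses are not given: they have to be found in the camera images.
- feeder: Galvanised poultry treadle feeder, 5.5 kg, standing loose on four rubber feet on the bench. 240 mm wide (along its y). Origin on the bench under its middle line, at the front face of the hopper; z up; its front looks along its own -x. In order from the back: hopper with green roof, x 0 to +170 mm, 350 mm high (roof handle to 375 mm); trough, x -150 to 0, its sides 142 mm high, covered by the lid; tread plate in front of that, x -333 to -213 mm.
- tread_plate: The pedal: a chequered sheet-metal tread plate on a dark cross bar with two dark side arms, one rigid part. Origin on its pivot axis, which lies along the feeder's y at x -128, z 52 mm in the feeder's frame. The plate is 120 mm deep (feeder x), 170 mm wide (feeder y), 4 mm thick, and open to fingers from above.
- plate_centre (a point): Centre of the upper face of the tread plate, 145 mm in front of the pivot; moves with the plate. At rest it is about 87 mm above the bench, fully pressed about 41 mm; it goes down nearly straight, by about 46 mm. Pressing here takes about 5 to 11 N at first and less as the lid comes up; at the bottom it meets a hard stop, and more than about 45 N there would bend the linkage. Its horizontal distance to the front wall of the trough is about 125 mm.
- plate_outer_edge (a point): Middle of the outer (front) edge of the tread plate's upper face, 205 mm in front of the pivot; travels about 65 mm.
- treadle (a joint): Angle of the tread plate in rad: 0 at rest (raised, outer edge 9 degrees high), grows as it is pressed, 0.32 fully down against its stop (outer edge 9 degrees low). No spring: the weight of the lid brings the plate up again, freely and fast if it is let go.
- feed_lid: Flat galvanised lid over the trough, 158 mm deep, 256 mm wide, 3 mm thick, with a 22 mm skirt, about 0.45 kg. Origin on its hinge at the hopper's front face, 150 mm above the bench. Its front edge swings up and back towards the hopper, away from the tread plate, and reaches about 295 mm above the bench.
- lid_front (a point): Middle of the lid's front edge, upper face.
- lid (a joint): Opening angle of the lid in rad: 0 closed (level), about 1.15 fully open. Tied to the treadle by push rods on both sides: it turns 3.6 times as far as the treadle, in proportion. Let go, it falls shut under its own weight and slams, even from a small opening.
- oil_bottle: Amber oil bottle with yellow cap, 44 mm across, 115 mm high, standing beside the hopper; origin at its foot. Leave alone.
- wrench: Steel wrench 190 mm long lying in front of the tread plate, beyond the screwdriver; origin under its middle. Leave alone.
- screwdriver: Orange-handled screwdriver 200 mm long lying in front of the tread plate; origin under its middle. Leave alone.
- grease_tin: Blue-labelled grease tin, 86 mm across, 62 mm high, beside the feeder; origin at its foot. Leave alone.
- tub: White plastic tub, 150 mm across, 110 mm high; origin at its foot. Leave alone.
- brush: Wooden hand brush 200 mm long; origin under its middle. Leave alone.
- jar: Dark jar with red cap, 72 mm across, 95 mm high; origin at its foot. Leave alone.

How it is judged:
By the outcome, as a careful person would: the job done as asked, in the order asked, and still so for the second after the job is handed in, with the robot touching nothing.
It also fails if it takes over 43 s, if anything falls off the work surface, if the arm or the gripper's body presses on something with over 40 N, if the wrist force passes 120 N, or if a joint passes its speed limit or range.

### The arm

A 6-joint arm with a two-finger parallel gripper is mounted at the origin on the work surface. World frame = base frame: x ahead of the robot, y to its left, z up, the work surface at z = 0. Lengths are in m, angles in rad, forces in N, time in s.
With the tool pointing down it reaches from about 0.375 to 0.9 m from the base axis. Payload 3.1 kg.
Tool frame: the origin (TCP) lies between the finger pads; the fingertips stand 17 mm ahead of it and the grasp point (between the pads) lies 2 mm behind it; z points along the fingers, y is the line along which they close (so a half turn about z gives the same grasp; the last joint's range is limited). The gripper opens to 85 mm and grips with 20 to 120 N. Pads are 22 mm wide; open, the fingers measure 114 mm over their backs; the gripper's body (76 mm by 85 mm) begins 54 mm behind the grasp point. The pads swing forward as they close: fully open they stand 13 mm farther back than shut.
Start: joints at [1.167, 0.527, 1.433, -0, 1.181, -0.178], TCP at [0.139, 0.609, 0.248] pointing down, gripper open.
Joint ranges: [-3.08, 3.08], [-0.75, 2.2], [0.22, 2.44], [-1.43, 4.57], [0, 2.65], [-2.85, 2.85]. Speed limits (rad/s): [2.79, 2.79, 3.14, 3.14, 3.14, 3.14].

### API

Orientations are given as a unit quaternion [x, y, z, w].
In Python, from station import sense, vision, order gives the robot as it stands.
- The arm moves only by the shell command python3 -m crank 'ROWS' [OPENING] [FORCE]. ROWS is JSON, a list of rows, each an object with "dp": the shift along the world's x, y, z in units of 30 mm (1.0 is 30 mm), a list of three; "angular": the turn, a rotation vector about the world's x, y, z in degrees, a list of three. In form: [{"dp": [dx, dy, dz], "angular": [ax, ay, az]}, ...]. A call has 1 to 20 rows; each row shifts and turns the commanded pose from where the row before left it; what a row does not reach is not made up. A row lasts 1/10 s, in which the tool goes at most 50 mm and 8.59 degrees, less where a joint would pass 70% of its speed; a pose out of reach is approached as far as the arm can. A call is refused whole if a number of a shift passes 1 or a number of a turn 8.59, either way. A call with a gripper value outside its range is refused whole. OPENING is the closure, from 0 (fully open) to 1 (shut), set as the call begins (- or left out, the last holds). The fingers move at their own pace and stop on an object; FORCE is the grip in N (left out, the last holds). Time passes only in rows, so rows that do not move let the fingers close. It gives the time, the measured TCP pose, the force, the opening and the grip force at its end, in the units of the state.
- sense(): the state, without advancing time (a new reading comes with each control period).
- vision.snapshot(name): name is "scene" or "top" or "wrist"; returns a dict with "image" (480x640x3 uint8, blue, green, red), "range_z" (480x640 float32, m along the optical axis (not along the pixel's ray), 0 where there is no reading), "mtx" (3x3 intrinsics, pixels), "pose" (4x4, takes a point from camera to world coordinates); the wrist camera has in their place "mount" (4x4, takes a point from camera to tool coordinates, whose origin is the TCP and whose axes are the flange's). Camera axes: x right, y down, z forward; pixel columns grow to the right and rows downward; lengths in m; the calibration is good to about 2 mm. The wrist camera is an equidistant fisheye: a pixel r from the principal point sees the ray r / f radians off the axis. A picture is of the moment at which its call begins: read the wrist's pose just before it.
- order.sign_off(): hands the job in; it is judged then, once.
The state is a dict: "t": time; "q": joint angles; "qd": joint speeds; "tau": joint torques, N m; "tcp_pos": TCP position; "tool_rot": TCP orientation; "force": force on the tool from outside, world axes, zero at the start; "ft_torque": the same for the moment, N m; "finger_gap": opening from 0.0 (shut) to 1.0 (fully open); "gripper_force": force on a finger pad.
Only numpy, scipy, OpenCV 4.12 (cv2) and the standard library are available. Lean on these libraries where they do the work, as an engineer would, in place of code of your own. Each camera call takes 0.05 s, during which the arm holds its last target. There are 200 camera calls.

## Working session

There is one attempt and no reset: what is moved stays moved. The work goes in short steps, Python scripts to look and compute and a shell command to move; the robot and the scene stay as the last step left them, time stands still between calls to the robot, and variables do not carry over. Pictures are saved under pics/ and viewed, at most 10 in all, crops included, and the job is handed in when it is done.

```bash
ls; mkdir -p pics
python3 - <<'E'
from station import sense, vision
import cv2,numpy as np,pickle
print(sense())
for n in("scene","top"):
    s=vision.snapshot(n); cv2.imwrite(f"pics/{n}0.png",s["image"]); pickle.dump(s,open(f"{n}0.pkl","wb"))
E
```

```text
pics
{'t': 0.0, 'q': array([ 1.16751389e+00,  5.28509564e-01,  1.43392243e+00, -1.75559450e-05,
        1.18139769e+00, -1.78500213e-01]), 'qd': array([ 0.00127626, -0.00087642, -0.00215635,  0.00124536, -0.0004372 ,
       -0.00026203]), 'tau': array([-1.71614706e-04, -4.42335498e+01, -1.78030872e+01, -2.47025764e-04,
        8.48005700e-03, -1.27869077e-05]), 'tcp_pos': array([0.13900887, 0.60863571, 0.24730052]), 'tool_rot': array([ 1.12151253e-01,  9.93690518e-01, -1.07385316e-03, -3.13021113e-04]), 'force': array([ 0.95934135,  0.42642404, -0.17671957]), 'ft_torque': array([-0.00480139, -0.01991324,  0.01573241]), 'gripper_force': 0.0, 'finger_gap': 1.0009100069979566}
```

View pics/top0.png

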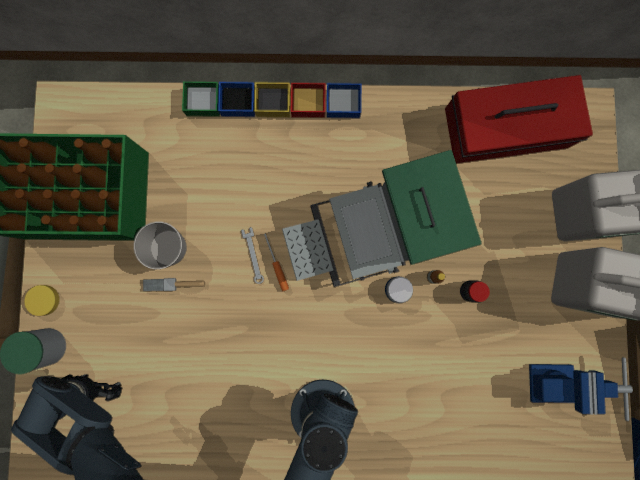

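View pics/scene0.png

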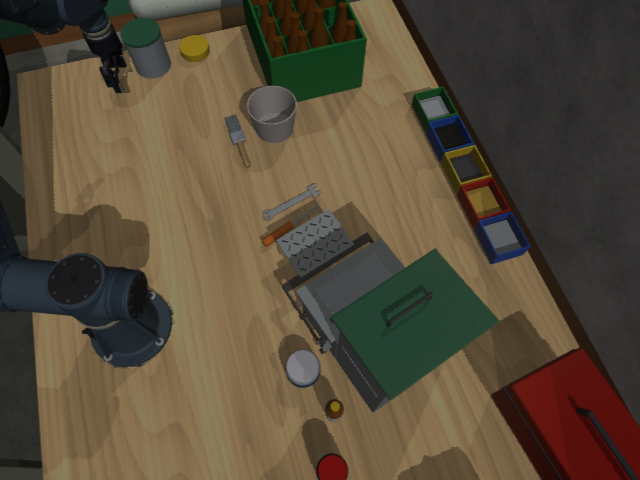

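The top view shows the feeder ahead of the base (base at about 322,405). Its tread plate is at about (306,250) and faces left, towards +y. The screwdriver is at (277,265) and the wrench at (252,255). I'll measure the plate next.

Run:
```python
import pickle,numpy as np,cv2
s=pickle.load(open("top0.pkl","rb"));K=s["mtx"];P=s["pose"];d=s["range_z"]
v,u=np.mgrid[:480,:640]
W=np.stack([(u-K[0,2])*d/K[0,0],(v-K[1,2])*d/K[1,1],d],-1)@P[:3,:3].T+P[:3,3]
m=np.zeros((480,640),np.uint8);m[200:300,270:350]=1
z=W[...,2]
# plate
pm=(m>0)&(z>.055)&(z<.115)&(u<332)&(d>0)
n,l,st,c=cv2.connectedComponentsWithStats(pm.astype(np.uint8))
k=1+np.argmax(st[1:,4]);p=W[l==k];print(st[k],p.min(0),p.max(0))
r=cv2.minAreaRect(p[:,:2].astype(np.float32));print("plate",r,cv2.boxPoints(r),np.median(p[:,2]))
A=np.c_[p[:,:2],np.ones(len(p))];print("plane",np.linalg.lstsq(A,p[:,2],rcond=None)[0])
# roof
hm=((z>.3)&(z<.36)&(u>370)&(u<490)&(v>140)&(v<270)).astype(np.uint8)
p=W[hm>0];r=cv2.minAreaRect(p[:,:2].astype(np.float32));print("roof",r,cv2.boxPoints(r))
for q in[(277,265),(281,280),(270,245),(252,255),(399,290)]:print(q,W[q[1],q[0]].round(3))
big=cv2.resize(s["image"][190:300,230:420],None,fx=4,fy=4,interpolation=cv2.INTER_CUBIC);cv2.imwrite("pics/crop.png",big)
```

```text
[ 282  200   50   81 2328] [ 0.42178173 -0.02215837  0.05553977] [0.68121417 0.13519357 0.10305659]
plate ((0.550425112247467, 0.05729353055357933), (0.25506219267845154, 0.15310464799404144), 2.53249454498291) [[ 0.419636    0.12813601]
 [ 0.42640114 -0.02481911]
 [ 0.6812142  -0.01354895]
 [ 0.6744491   0.13940617]] 0.08505098750284268
plane [-0.05944231  0.16383719  0.10796837]
roof ((0.618587851524353, -0.2789115905761719), (0.2656611502170563, 0.1930834800004959), 16.681848526000977) [[ 0.46363467 -0.22456291]
 [ 0.5190607  -0.40952018]
 [ 0.77354103 -0.33326027]
 [ 0.71811503 -0.148303  ]]
(277, 265) [0.47  0.154 0.025]
(281, 280) [0.422 0.14  0.03 ]
(270, 245) [ 0.538  0.181 -0.002]
(252, 255) [0.504 0.24  0.002]
(399, 290) [ 0.394 -0.239  0.06 ]
```

View pics/crop.png

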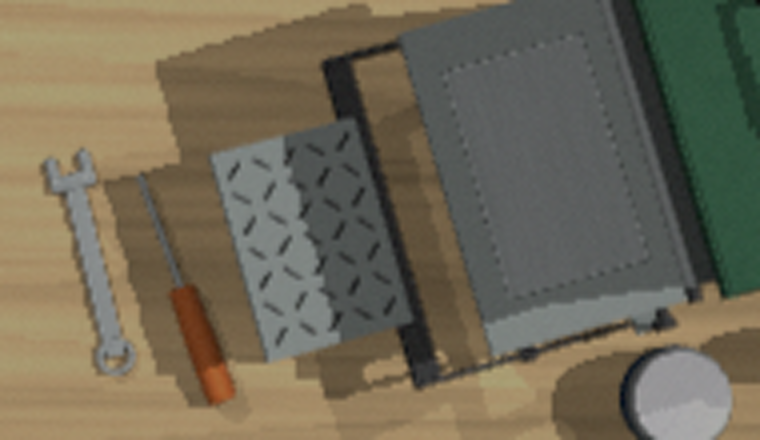

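The crop shows the plate corners at crop pixels (212,155), (350,117), (412,318) and (268,362). The screwdriver and wrench lie in front of it, and the cross bar is behind it.

Run:
```python
import pickle,numpy as np,cv2
s=pickle.load(open("top0.pkl","rb"));K=s["mtx"];P=s["pose"];d=s["range_z"]
def ray(u,v,z):
    r=P[:3,:3]@np.array([(u-K[0,2])/K[0,0],(v-K[1,2])/K[1,1],1]);return P[:3,3]+r*(z-P[2,3])/r[2]
c=[]
for (a,b),z in zip([(212,155),(350,117),(412,318),(268,362)],[.096,.078,.078,.096]):
    c.append(ray(230+a/4,190+b/4,z))
c=np.array(c);print(c.round(3),c.mean(0).round(4),(c[0]-c[3])/np.linalg.norm(c[0]-c[3]),(c[1]-c[2])/np.linalg.norm(c[1]-c[2]))
print(np.linalg.norm(c[0]-c[3]),np.linalg.norm(c[1]-c[0]))
from station import sense
from scipy.spatial.transform import Rotation as R
print(R.from_quat(sense()["tool_rot"]).as_matrix().round(3))
w=cv2.fillConvexPoly(np.zeros((480,640),np.uint8),np.array([[285,231],[316,222],[330,268],[298,278]]),1)
v,u=np.nonzero(w);W=np.stack([(u-K[0,2])*d[v,u]/K[0,0],(v-K[1,2])*d[v,u]/K[1,1],d[v,u]],-1)@P[:3,:3].T+P[:3,3]
W=W[W[:,2]>.06];f=np.linalg.lstsq(np.c_[W[:,:2],np.ones(len(W))],W[:,2],rcond=None)[0];print(f,f@[*c.mean(0)[:2],1])
```

```text
[[ 0.582  0.131  0.096]
 [ 0.616  0.023  0.078]
 [ 0.456 -0.028  0.078]
 [ 0.42   0.085  0.096]] [0.5185 0.0528 0.087 ] [0.96108781 0.27624304 0.        ] [0.95306095 0.3027785  0.        ]
0.16828121060840598 0.11479741435600302
[[-0.975  0.223 -0.001]
 [ 0.223  0.975 -0.002]
 [ 0.    -0.002 -1.   ]]
[-0.27012628  0.06873065  0.22699465] 0.09056735133185864
```

```bash
python3 -m crank '[{"dp":[0.3,-0.5,0],"angular":[0,0,0]},{"dp":[0.63,-0.93,-0.05],"angular":[0,0,0]},{"dp":[0.63,-0.93,-0.05],"angular":[0,0,0]},{"dp":[0.63,-0.93,-0.05],"angular":[0,0,0]},{"dp":[0.63,-0.93,-0.05],"angular":[0,0,0]},{"dp":[0.63,-0.93,-0.05],"angular":[0,0,0]},{"dp":[0.63,-0.93,-0.05],"angular":[0,0,0]},{"dp":[0.63,-0.93,-0.05],"angular":[0,0,0]},{"dp":[0.63,-0.93,-0.05],"angular":[0,0,0]},{"dp":[0.63,-0.93,-0.05],"angular":[0,0,0]},{"dp":[0.63,-0.93,-0.05],"angular":[0,0,0]},{"dp":[0.63,-0.93,-0.05],"angular":[0,0,0]},{"dp":[0.63,-0.93,-0.05],"angular":[0,0,0]},{"dp":[0.63,-0.93,-0.05],"angular":[0,0,0]},{"dp":[0.63,-0.93,-0.05],"angular":[0,0,0]},{"dp":[0.63,-0.93,-0.05],"angular":[0,0,0]},{"dp":[0.63,-0.93,-0.05],"angular":[0,0,0]},{"dp":[0.63,-0.93,-0.05],"angular":[0,0,0]},{"dp":[0.63,-0.93,-0.05],"angular":[0,0,0]},{"dp":[0.63,-0.93,0],"angular":[0,0,0]}]' 1 20
python3 - <<'E'
from station import sense,vision
import cv2,numpy as np
from scipy.spatial.transform import Rotation as R
o=sense();s=vision.snapshot("wrist");cv2.imwrite("pics/w1.png",s["image"]);print(s["mtx"],s["mount"],o["force"])
np.savez("w1.npz",mtx=s["mtx"],mount=s["mount"],p=o["tcp_pos"],q=o["tool_rot"],d=s["range_z"])
E
```

```text
t: 2.1
tcp_pos: [0.5076, 0.0629, 0.2208]
tool_rot: [0.112, 0.994, 0.0, -0.001]
force: [1.5, 0.4, 0.1]
finger_gap: 0.001
gripper_force: 0.0
[[371.64829954   0.         314.24604439]
 [  0.         371.64829954 237.59747993]
 [  0.           0.           1.        ]] [[ 3.05671244e-04 -9.66239318e-01 -2.57646051e-01  6.68386803e-02]
 [ 9.99999776e-01  1.41857824e-04  6.54396091e-04 -5.90701244e-04]
 [-5.95754124e-04 -2.57646194e-01  9.66239144e-01 -1.24955136e-01]
 [ 0.00000000e+00  0.00000000e+00  0.00000000e+00  1.00000000e+00]] [1.45501691 0.37127073 0.06915932]
```

View pics/w1.png

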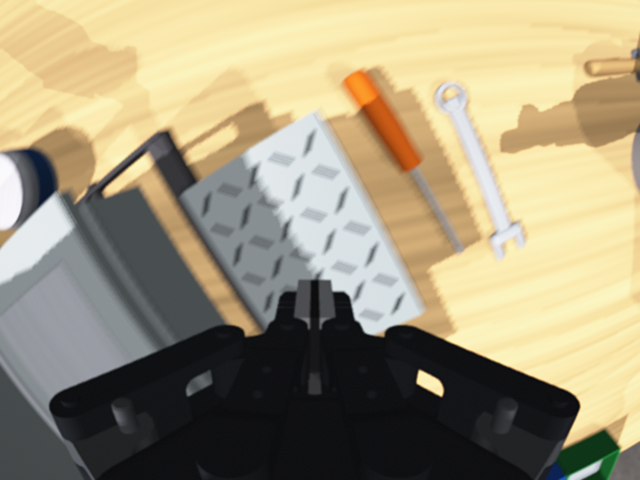

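The wrist view shows the plate corners at (317,112), (183,193) and (424,313), with the shut fingertips at (314,285). I'll work out the correction from these.

Run:
```python
import numpy as np
from scipy.spatial.transform import Rotation as R
a=np.load("w1.npz");K=a["mtx"];M=a["mount"];Rt=R.from_quat(a["q"]).as_matrix()
def W(u,v,z):
    x,y=u-K[0,2],v-K[1,2];r=np.hypot(x,y);t=r/K[0,0];d=np.array([np.sin(t)*x/r,np.sin(t)*y/r,np.cos(t)])
    d=Rt@M[:3,:3]@d;o=a["p"]+Rt@M[:3,3];return o+d*(z-o[2])/d[2]
A=W(317,112,.096);B=W(183,193,.078);C=W(424,313,.096)
print(A,B,C,"centre",(B+C)/2,"ydir",(C-A)/np.linalg.norm(C-A),np.linalg.norm(C-A),np.linalg.norm(B-A))
print("need units",((B+C)/2-a["p"])/.03)
```

```text
[0.42371047 0.08350312 0.096     ] [ 0.45557126 -0.02753918  0.078     ] [0.58456123 0.13158615 0.096     ] centre [0.52006625 0.05202348 0.087     ] ydir [0.95810813 0.28640672 0.        ] 0.1678837258995929 0.11691665238765343
need units [ 0.41580867 -0.36233619 -4.46054556]
```

```bash
python3 -m crank '[{"dp":[0.2,-0.18,-0.4],"angular":[0,0,0]},{"dp":[0.21,-0.18,-0.8],"angular":[0,0,0]},{"dp":[0,0,-0.8],"angular":[0,0,0]},{"dp":[0,0,-0.8],"angular":[0,0,0]},{"dp":[0,0,-0.4],"angular":[0,0,0]},{"dp":[0,0,-0.2],"angular":[0,0,0]},{"dp":[0,0,0],"angular":[0,0,0]}]'
```

```text
t: 2.85
tcp_pos: [0.5191, 0.0538, 0.1186]
tool_rot: [0.112, 0.994, 0.0, -0.001]
force: [-0.4, 0.5, 0.0]
finger_gap: -0.002
gripper_force: 0.0
```

```bash
python3 -m crank '[{"dp":[0,0,-0.1],"angular":[0,0,0]},{"dp":[0,0,-0.1],"angular":[0,0,0]},{"dp":[0,0,-0.1],"angular":[0,0,0]},{"dp":[0,0,-0.08],"angular":[0,0,0]},{"dp":[0,0,-0.08],"angular":[0,0,0]},{"dp":[0,0,-0.08],"angular":[0,0,0]}]'; python3 -m crank '[{"dp":[0,0,-0.08],"angular":[0,0,0]},{"dp":[0,0,-0.08],"angular":[0,0,0]},{"dp":[0,0,-0.08],"angular":[0,0,0]},{"dp":[0,0,-0.08],"angular":[0,0,0]},{"dp":[0,0,-0.08],"angular":[0,0,0]}]'
```

```text
t: 3.45
tcp_pos: [0.5198, 0.0535, 0.1038]
tool_rot: [0.112, 0.994, 0.0, 0.0]
force: [-2.0, 2.1, 10.8]
finger_gap: -0.005
gripper_force: 5.7
t: 3.95
tcp_pos: [0.5193, 0.055, 0.0924]
tool_rot: [0.113, 0.994, 0.001, -0.0]
force: [-2.4, 7.2, 11.8]
finger_gap: -0.001
gripper_force: 5.5
```

```bash
python3 -m crank '[{"dp":[0,0,-0.08],"angular":[0,0,0]},{"dp":[0,0,-0.08],"angular":[0,0,0]},{"dp":[0,0,-0.08],"angular":[0,0,0]},{"dp":[0,0,-0.08],"angular":[0,0,0]},{"dp":[0,0,-0.08],"angular":[0,0,0]},{"dp":[0,0,-0.08],"angular":[0,0,0]},{"dp":[0,0,-0.08],"angular":[0,0,0]},{"dp":[0,0,-0.08],"angular":[0,0,0]},{"dp":[0,0,-0.08],"angular":[0,0,0]},{"dp":[0,0,-0.08],"angular":[0,0,0]},{"dp":[0,0,0],"angular":[0,0,0]}]'
```

```text
t: 5.05
tcp_pos: [0.5193, 0.0546, 0.0675]
tool_rot: [0.112, 0.994, 0.001, -0.0]
force: [-0.7, 5.8, 6.0]
finger_gap: -0.001
gripper_force: 3.3
```

```bash
python3 -m crank '[{"dp":[0,0,-0.06],"angular":[0,0,0]},{"dp":[0,0,-0.06],"angular":[0,0,0]},{"dp":[0,0,-0.06],"angular":[0,0,0]},{"dp":[0,0,0],"angular":[0,0,0]}]';python3 -m crank '[{"dp":[0,0,-0.04],"angular":[0,0,0]},{"dp":[0,0,0],"angular":[0,0,0]}]'
```

```text
t: 5.45
tcp_pos: [0.5194, 0.0541, 0.0619]
tool_rot: [0.112, 0.994, 0.0, -0.0]
force: [-0.3, 4.0, 5.8]
finger_gap: 0.001
gripper_force: 2.7
t: 5.65
tcp_pos: [0.5195, 0.0538, 0.0607]
tool_rot: [0.112, 0.994, 0.0, -0.0]
force: [-1.0, 4.0, 4.6]
finger_gap: 0.003
gripper_force: 2.5
```

```bash
for i in 1; do :; done; python3 -m crank '[{"dp":[0,0,-0.03],"angular":[0,0,0]},{"dp":[0,0,0],"angular":[0,0,0]}]'|grep -E "pos|force"; python3 -m crank '[{"dp":[0,0,-0.03],"angular":[0,0,0]},{"dp":[0,0,0],"angular":[0,0,0]}]'|grep -E "pos|force"
```

```text
tcp_pos: [0.5195, 0.0535, 0.0596]
force: [-0.5, 4.2, 3.8]
gripper_force: 2.2
tcp_pos: [0.5196, 0.0535, 0.0592]
force: [-1.4, 4.5, 8.2]
gripper_force: 4.2
```

```bash
python3 -m crank '[{"dp":[0,0,-0.02],"angular":[0,0,0]},{"dp":[0,0,0],"angular":[0,0,0]}]'|grep -E "pos|force"
python3 - <<'E'
from station import sense,vision
import cv2,pickle,numpy as np
print(sense()["force"],sense()["t"])
s=vision.snapshot("top");cv2.imwrite("pics/t2.png",cv2.resize(s["image"][140:310,230:490],None,fx=3,fy=3));pickle.dump(s,open("t2.pkl","wb"))
K=s["mtx"];P=s["pose"];d=s["range_z"];v,u=np.mgrid[:480,:640]
W=np.stack([(u-K[0,2])*d/K[0,0],(v-K[1,2])*d/K[1,1],d],-1)@P[:3,:3].T+P[:3,3]
f=np.array([-.287,.958]);c=np.array([.520,.052])
# section along feeder x through plate centre, offset 4 cm to +x side: distance behind plate centre vs height
rel=W[...,:2]-c;a=-rel@f;b=rel@np.array([.958,.287])
for lo in np.arange(.1,.32,.02):
    m=(a>lo)&(a<lo+.02)&(abs(b-.05)<.03)&(d>0);print(round(lo,2),np.median(W[m][:,2]).round(3),W[m][:,2].max().round(3))
E
```

```text
tcp_pos: [0.5196, 0.0535, 0.059]
force: [-3.3, 4.0, 11.6]
gripper_force: 6.0
[-3.27999923  3.98923719 11.57506757] 6.25
0.1 0.002 0.12
0.12 0.11 0.135
0.14 0.014 0.075
0.16 0.013 0.078
0.18 0.286 0.299
0.2 0.257 0.297
0.22 0.229 0.254
0.24 0.332 0.347
0.26 0.339 0.349
0.28 0.343 0.349
0.3 0.345 0.353
```

View pics/t2.png

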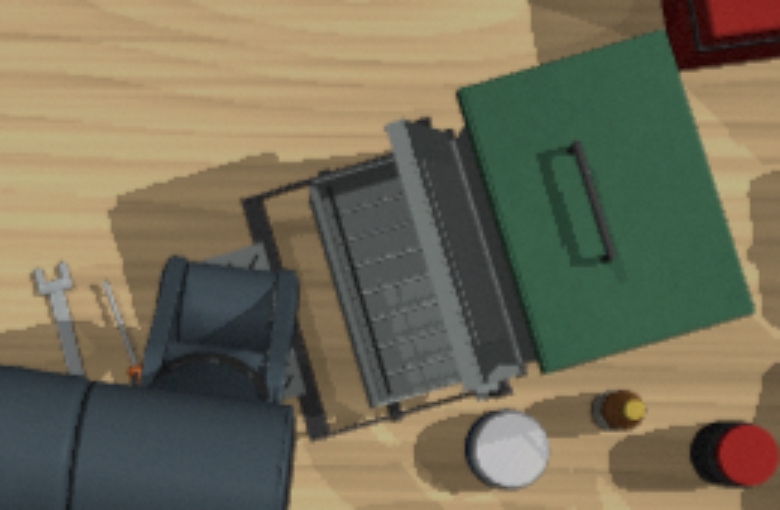

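The lid stands fully open, with its front edge at (400,130)–(480,380) in the crop and about 0.297 m high, and the trough is visible. The plate rests lightly on its stop at about 12 N, so I'll hold here.

```bash
python3 -m crank '[{"dp":[0,0,0],"angular":[0,0,0]},{"dp":[0,0,0],"angular":[0,0,0]},{"dp":[0,0,0],"angular":[0,0,0]},{"dp":[0,0,0],"angular":[0,0,0]},{"dp":[0,0,0],"angular":[0,0,0]},{"dp":[0,0,0],"angular":[0,0,0]},{"dp":[0,0,0],"angular":[0,0,0]},{"dp":[0,0,0],"angular":[0,0,0]},{"dp":[0,0,0],"angular":[0,0,0]},{"dp":[0,0,0],"angular":[0,0,0]},{"dp":[0,0,0],"angular":[0,0,0]},{"dp":[0,0,0],"angular":[0,0,0]},{"dp":[0,0,0],"angular":[0,0,0]},{"dp":[0,0,0],"angular":[0,0,0]},{"dp":[0,0,0],"angular":[0,0,0]},{"dp":[0,0,0],"angular":[0,0,0]},{"dp":[0,0,0],"angular":[0,0,0]},{"dp":[0,0,0],"angular":[0,0,0]},{"dp":[0,0,0],"angular":[0,0,0]},{"dp":[0,0,0],"angular":[0,0,0]}]'; python3 -m crank '[{"dp":[0,0,0],"angular":[0,0,0]},{"dp":[0,0,0],"angular":[0,0,0]},{"dp":[0,0,0],"angular":[0,0,0]},{"dp":[0,0,0],"angular":[0,0,0]},{"dp":[0,0,0],"angular":[0,0,0]},{"dp":[0,0,0],"angular":[0,0,0]},{"dp":[0,0,0],"angular":[0,0,0]},{"dp":[0,0,0],"angular":[0,0,0]},{"dp":[0,0,0],"angular":[0,0,0]},{"dp":[0,0,0],"angular":[0,0,0]},{"dp":[0,0,0],"angular":[0,0,0]},{"dp":[0,0,0],"angular":[0,0,0]},{"dp":[0,0,0],"angular":[0,0,0]},{"dp":[0,0,0],"angular":[0,0,0]},{"dp":[0,0,0],"angular":[0,0,0]}]'
```

```text
t: 8.3
tcp_pos: [0.5196, 0.0535, 0.0591]
tool_rot: [0.112, 0.994, 0.0, 0.0]
force: [-2.4, 4.8, 10.9]
finger_gap: 0.003
gripper_force: 6.0
t: 9.8
tcp_pos: [0.5196, 0.0535, 0.059]
tool_rot: [0.112, 0.994, 0.0, 0.0]
force: [-2.7, 4.9, 10.9]
finger_gap: 0.003
gripper_force: 6.0
```

```bash
python3 -m crank '[{"dp":[0,0,0.02],"angular":[0,0,0]},{"dp":[0,0,0.03],"angular":[0,0,0]},{"dp":[0,0,0.04],"angular":[0,0,0]},{"dp":[0,0,0.05],"angular":[0,0,0]},{"dp":[0,0,0.05],"angular":[0,0,0]},{"dp":[0,0,0.05],"angular":[0,0,0]},{"dp":[0,0,0.05],"angular":[0,0,0]},{"dp":[0,0,0.05],"angular":[0,0,0]},{"dp":[0,0,0.05],"angular":[0,0,0]},{"dp":[0,0,0.05],"angular":[0,0,0]},{"dp":[0,0,0.05],"angular":[0,0,0]},{"dp":[0,0,0.05],"angular":[0,0,0]},{"dp":[0,0,0.05],"angular":[0,0,0]},{"dp":[0,0,0.05],"angular":[0,0,0]},{"dp":[0,0,0.05],"angular":[0,0,0]},{"dp":[0,0,0.05],"angular":[0,0,0]},{"dp":[0,0,0.05],"angular":[0,0,0]},{"dp":[0,0,0.05],"angular":[0,0,0]},{"dp":[0,0,0.05],"angular":[0,0,0]},{"dp":[0,0,0.05],"angular":[0,0,0]}]'; python3 -m crank '[{"dp":[0,0,0.05],"angular":[0,0,0]},{"dp":[0,0,0.05],"angular":[0,0,0]},{"dp":[0,0,0.05],"angular":[0,0,0]},{"dp":[0,0,0.04],"angular":[0,0,0]},{"dp":[0,0,0.04],"angular":[0,0,0]},{"dp":[0,0,0.04],"angular":[0,0,0]}]'
```

```text
t: 11.8
tcp_pos: [0.5199, 0.0525, 0.0871]
tool_rot: [0.112, 0.994, -0.001, 0.0]
force: [-1.6, -0.4, 8.2]
finger_gap: 0.002
gripper_force: 4.4
t: 12.4
tcp_pos: [0.5204, 0.0515, 0.0954]
tool_rot: [0.111, 0.994, -0.001, 0.001]
force: [-3.0, -4.3, 9.1]
finger_gap: -0.001
gripper_force: 4.7
```

Next come the last 10 mm or so, at about 6 mm/s.

```bash
python3 -m crank '[{"dp":[0,0,0.03],"angular":[0,0,0]},{"dp":[0,0,0.03],"angular":[0,0,0]},{"dp":[0,0,0.02],"angular":[0,0,0]},{"dp":[0,0,0.02],"angular":[0,0,0]},{"dp":[0,0,0.02],"angular":[0,0,0]},{"dp":[0,0,0.02],"angular":[0,0,0]},{"dp":[0,0,0.02],"angular":[0,0,0]},{"dp":[0,0,0.02],"angular":[0,0,0]},{"dp":[0,0,0.02],"angular":[0,0,0]},{"dp":[0,0,0.02],"angular":[0,0,0]}]'; python3 -m crank '[{"dp":[0,0,0.02],"angular":[0,0,0]},{"dp":[0,0,0.02],"angular":[0,0,0]},{"dp":[0,0,0.02],"angular":[0,0,0]},{"dp":[0,0,0.02],"angular":[0,0,0]},{"dp":[0,0,0.02],"angular":[0,0,0]},{"dp":[0,0,0.02],"angular":[0,0,0]}]'
```

```text
t: 13.4
tcp_pos: [0.5208, 0.0506, 0.102]
tool_rot: [0.111, 0.994, -0.002, 0.001]
force: [-2.5, -7.4, 8.3]
finger_gap: -0.003
gripper_force: 4.8
t: 14.0
tcp_pos: [0.521, 0.0521, 0.105]
tool_rot: [0.112, 0.994, -0.001, 0.001]
force: [1.0, -1.2, 2.0]
finger_gap: 0.004
gripper_force: 1.1
```

Force has dropped to about 2 N, so the plate is almost at its upper rest. I'll keep going gently, then move clear.

```bash
python3 -m crank '[{"dp":[0,0,0.01],"angular":[0,0,0]},{"dp":[0,0,0.01],"angular":[0,0,0]},{"dp":[0,0,0.02],"angular":[0,0,0]},{"dp":[0,0,0.02],"angular":[0,0,0]},{"dp":[0,0,0.02],"angular":[0,0,0]},{"dp":[0,0,0.03],"angular":[0,0,0]},{"dp":[0,0,0.05],"angular":[0,0,0]},{"dp":[0,0,0.1],"angular":[0,0,0]}]'; python3 -m crank '[{"dp":[0,0,0.3],"angular":[0,0,0]},{"dp":[0,0,0.6],"angular":[0,0,0]},{"dp":[0,0,0.8],"angular":[0,0,0]},{"dp":[0,0,0.8],"angular":[0,0,0]},{"dp":[-0.2,0.4,0.6],"angular":[0,0,0]},{"dp":[-0.4,0.7,0.2],"angular":[0,0,0]},{"dp":[-0.5,0.8,0],"angular":[0,0,0]},{"dp":[-0.5,0.8,0],"angular":[0,0,0]},{"dp":[-0.5,0.8,0],"angular":[0,0,0]},{"dp":[-0.5,0.8,0],"angular":[0,0,0]},{"dp":[-0.5,0.8,0],"angular":[0,0,0]},{"dp":[-0.5,0.8,0],"angular":[0,0,0]},{"dp":[-0.5,0.8,0],"angular":[0,0,0]},{"dp":[-0.3,0.5,0],"angular":[0,0,0]},{"dp":[0,0,0],"angular":[0,0,0]},{"dp":[0,0,0],"angular":[0,0,0]},{"dp":[0,0,0],"angular":[0,0,0]}]'
python3 - <<'E'
from station import vision
import cv2,pickle
s=vision.snapshot("top");a=pickle.load(open("top0.pkl","rb"))
cv2.imwrite("pics/t3.png",s["image"])
d=cv2.absdiff(s["image"],a["image"]).max(2)[140:310,220:500];print("diff px in feeder area",(d>40).sum(),d.mean())
E
```

```text
t: 14.8
tcp_pos: [0.5194, 0.0535, 0.1124]
tool_rot: [0.112, 0.994, 0.0, -0.0]
force: [-0.5, 0.1, -0.5]
finger_gap: -0.002
gripper_force: 0.0
t: 16.5
tcp_pos: [0.3883, 0.2689, 0.2117]
tool_rot: [0.112, 0.994, 0.0, 0.0]
force: [-0.9, -0.1, -0.3]
finger_gap: 0.004
gripper_force: 0.0
diff px in feeder area 764 9.404894957983194
```

View pics/t3.png

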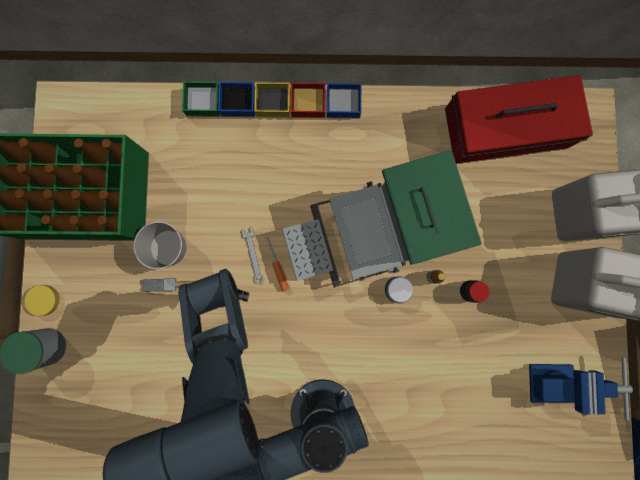

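The lid is closed, with the feeder at (400,220), the plate at (306,250) and the bench items where they were. The arm is clear.

```bash
python3 -c "
from station import order
print(order.sign_off())"
```

```text
the job is handed in; nothing more can be done
None
```

I pressed the tread plate fully down (about 12 N on the stop), held the lid open for over 3 s, let it close gently over about 4 s, and moved clear; the feeder and bench items look unmoved, and the job is handed in.

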